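# Pair the fired lids with their jars

### The job

These four terracotta jars have come out of the kiln with their lids lying about the bench. Put each lid, knob up, on the jar it fits, seated flat on the rim all round with its plug inside the mouth, setting it down rather than dropping it. Leave the jars standing where they are and do not disturb the unfired grey clay goblet among them.

Things in the scene. Friction and masses are not known exactly. Their poses are not given: they have to be found in the camera images.
- jar_wide: Loose fired terracotta jar, open at the top, no lid on it; stands on the table, wall 8 mm, about 0.6 kg. The wide round one: rim 108 mm outside, mouth 92 mm diameter, 60 mm high. Origin: centre of its underside; z up.
- jar_small: Loose fired terracotta jar, open at the top, no lid on it; stands on the table, wall 8 mm, about 0.3 kg. The small round one: rim 68 mm outside, mouth 52 mm diameter, 56 mm high. Origin: centre of its underside; z up.
- jar_square: Loose fired terracotta jar, open at the top, no lid on it; stands on the table, wall 8 mm, about 0.5 kg. The square one: 82 x 82 mm outside, mouth 66 x 66 mm, 52 mm high. Origin: centre of its underside; z up, x and y along its sides.
- jar_long: Loose fired terracotta jar, open at the top, no lid on it; stands on the table, wall 8 mm, about 0.5 kg. The long rectangular one: 116 x 68 mm outside, mouth 100 x 52 mm, 48 mm high. Origin: centre of its underside; z up, x along the long side, y along the short side.
- lid_wide: Loose terracotta lid, knob up on the table, 0.2 kg. Plug below 7 mm high (80 mm diameter), plate 8 mm thick (112 mm diameter), knob 30 mm tall (round, 24 mm diameter) to grasp from above. Origin: centre of plug's underside; z up. Seated, plate on the rim, its origin is 53 mm above the jar's. The large round lid: fits the wide round jar.
- lid_small: Loose terracotta lid, knob up on the table, 0.1 kg. Plug below 7 mm high (40 mm diameter), plate 8 mm thick (72 mm diameter), knob 30 mm tall (round, 22 mm diameter) to grasp from above. Origin: centre of plug's underside; z up. Seated, plate on the rim, its origin is 49 mm above the jar's. The small round lid: fits the small round jar.
- lid_square: Loose terracotta lid, knob up on the table, 0.16 kg. Plug below 7 mm high (54 x 54 mm), plate 8 mm thick (84 x 84 mm), knob 30 mm tall (22 x 22 mm, parallel to the plate) to grasp from above. Origin: centre of plug's underside; z up, x, y along its sides. Seated, plate on the rim, its origin is 45 mm above the jar's. The square lid: fits the square jar at any quarter turn.
- lid_long: Loose terracotta lid, knob up on the table, 0.18 kg. Plug below 7 mm high (88 x 40 mm), plate 8 mm thick (118 x 70 mm), knob 30 mm tall (a bar 44 mm along x, 18 mm along y) to grasp from above. Origin: centre of plug's underside; z up, x along the long side. Seated, plate on the rim, its origin is 41 mm above the jar's. The long lid: fits the long jar, either way round.
- goblet: Loose unfired grey clay goblet on a thin stem, 88 mm high, 68 mm diameter at the bowl, 52 mm foot; it stands upright among the jars and is not part of the job. Origin: centre of its underside; z up. No lid belongs to it.
Things that resemble listed ones, but are neither listed nor needed, are in the scene too. What is shaped like the lid_long but blue is not meant. What is shaped like the jar_small but blue is not meant.

How it is judged (in metres and radians):
At the end, for the whole second after the job is handed in: Each lid seated on its own jar: centres within 10 mm, height -4 to +3 mm of seated, lid and jar level to 0.08 rad, square lid parallel to 0.25 rad, long lid to 0.2 rad; lids released, all at rest; jars within 40 mm of their starts; goblet upright, within 30 mm of its start (horizontal distance between lid_wide and jar_wide below 0.01 m and z of lid_wide in the frame of jar_wide between 0.049 and 0.056 m and angle between each of lid_wide, jar_wide, lid_small, jar_small, lid_square, jar_square, lid_long, jar_long, goblet's own z axis and vertical below 0.08 rad and distance of each of jar_wide, jar_small, jar_square, jar_long from where it was at the start of the episode below 0.04 m and linear speed of each of lid_wide, jar_wide, lid_small, jar_small, lid_square, jar_square, lid_long, jar_long below 0.02 m/s and contact force between each of lid_wide, lid_small, lid_square, lid_long and the fingers below 0.05 N and horizontal distance between lid_small and jar_small below 0.01 m and z of lid_small in the frame of jar_small between 0.045 and 0.052 m and horizontal distance between lid_square and jar_square below 0.01 m and z of lid_square in the frame of jar_square between 0.041 and 0.048 m and (angle between the x axis of lid_square and the x axis of jar_square, either way round below 0.25 rad or angle between the x axis of lid_square and the y axis of jar_square, either way round below 0.25 rad) and horizontal distance between lid_long and jar_long below 0.01 m and z of lid_long in the frame of jar_long between 0.037 and 0.044 m and angle between the x axis of lid_long and the x axis of jar_long, either way round below 0.2 rad and distance of goblet from where it was at the start of the episode below 0.03 m); the robot touches nothing.
It fails at once if a lid is dropped or thrown (faster than 0.6 m/s, a fall of some 18 mm, while not in the fingers) ((linear speed of lid_wide above 0.6 m/s and contact force between lid_wide and the fingers below 0.01 N) or (linear speed of lid_small above 0.6 m/s and contact force between lid_small and the fingers below 0.01 N) or (linear speed of lid_square above 0.6 m/s and contact force between lid_square and the fingers below 0.01 N) or (linear speed of lid_long above 0.6 m/s and contact force between lid_long and the fingers below 0.01 N)).
It fails at once if a jar or the goblet is knocked over (tipped by more than 0.5 rad) (angle between any of jar_wide, jar_small, jar_square, jar_long, goblet's own z axis and vertical above 0.5 rad).
It also fails if it takes over 115 s, if anything falls off the work surface, if the arm or the gripper's body presses on something with over 40 N, if the wrist force passes 120 N, or if a joint passes its speed limit or range.

### The arm

A 6-joint arm with a two-finger parallel gripper is mounted at the origin on the work surface. World frame = base frame: x ahead of the robot, y to its left, z up, the work surface at z = 0. Lengths are in mm, angles in rad, forces in N, time in s.
With the tool pointing down it reaches from about 350 to 975 mm from the base axis. Payload 7.1 kg.
Tool frame: the origin (TCP) lies at the very end of the fingers, on their centre line; the grasp point (between the pads) lies ctrl.hold_point_z behind it (ctrl.hold_point_z is the distance from the TCP to the grasp point, in mm); z points along the fingers, y is the line along which they close (so a half turn about z gives the same grasp; the last joint's range is limited). The gripper opens to 88 mm and grips with 3 to 60 N. Pads are 20 mm wide; open, the fingers measure 115 mm over their backs; the gripper's body (75 mm by 178 mm) begins 61 mm behind the grasp point.
Start: joints at [1.181, 0.423, 1.63, -0, 1.089, -0.019], TCP at [226.443, 582.519, 222.675] pointing down, gripper open.
Joint ranges: [-3, 3], [-0.9, 2.11], [0.09, 2.58], [-1.31, 4.45], [0.11, 2.69], [-2.54, 2.54]. Speed limits (rad/s): [2.39, 2.39, 3.01, 3.14, 3.14, 3.14].

### API

Orientations are given as a rotation vector (axis times angle).
In Python, from workcell import ctrl gives the robot as it stands. The module is installed in compiled form; this text tells all that it offers.
- The arm moves only by the shell command python3 -m creep 'ROWS'. ROWS is JSON, a list of rows, each an object with "translation": the shift along the tool's x, y, z in mm, a list of three; "angular": the turn, a rotation vector about the tool's x, y, z in rad, a list of three; "jaw": the opening, from 0 (shut) to 1 (fully open). A call has exactly 8 rows; each row is the pose to reach, as a shift and turn from the pose commanded when the call began, along the tool's axes at that moment; what a row does not reach only later rows make up. A row lasts 1/8 s, in which the tool goes at most 62.5 mm and 10.7 degrees, less where a joint would pass 70% of its speed; a pose out of reach is approached as far as the arm can. A call with a gripper value outside its range is refused whole. The fingers move at their own pace and stop on an object; the grip force is fixed at half the most. Time passes only in rows, so rows that repeat a pose let the fingers close, or fill a call up. It gives the time, the measured TCP pose, the force, the opening and the grip force at its end, in the units of the state.
- ctrl.get_obs(): the state, without advancing time (a new reading comes with each control period).
- ctrl.get_image(name): name is "scene" or "top"; returns the picture (420x560x3 uint8, red, green, blue); there is no depth.
- ctrl.camera_info(name): a dict with "camera_matrix" (3x3 intrinsics, pixels), "world_from_camera" (4x4, takes a point from camera to world coordinates). Camera axes: x right, y up, looking along -z (the intrinsics and any distortion apply to the point x, -y, -z); pixel columns grow to the right and rows downward; lengths in mm; the calibration is good to about 2 mm. A picture is of the moment at which its call begins. camera_info takes no time and is no camera call.
- ctrl.close_job(): hands the job in; it is judged then, once.
Trained networks look in the newest picture that a camera, given by its name, has taken for a name from the list of things; names that differ only in an ending like _2 or _b are one class to them, and where a whole thing is asked for, a point or a joint stands for the part that bears it (a point fixed in the world has none). Each returns a list of dicts, best first, with "score" (0 to 1); they miss things now and then, are a little off and sometimes report something else, mostly with a low value. They report only what shows in the picture. A call takes as long as a camera call. They do not tell look-alikes from the thing itself.
- ctrl.look_for(camera, label): "rect" ([left, top, right, bottom] in pixels, round what is visible of it).
The state is a dict: "t": time; "qpos": joint angles; "qvel": joint speeds; "joint_torque": joint torques, N m; "ee_pos": TCP position; "orientation": TCP orientation; "ft_force": force on the tool from outside, world axes, zero at the start; "moment": the same for the moment, N m; "width": finger opening in mm; "grasp_force": force on a finger pad.
Only numpy, scipy, OpenCV 4.12 (cv2) and the standard library are available. Lean on these libraries where they do the work, as an engineer would, in place of code of your own. Each camera call takes 0.05 s, during which the arm holds its last target. There are 200 camera calls.

## Working session

There is one attempt and no reset: what is moved stays moved. The work goes in short steps, Python scripts to look and compute and a shell command to move; the robot and the scene stay as the last step left them, time stands still between calls to the robot, and variables do not carry over. Pictures are saved under pics/ and viewed, at most 14 in all, crops included, and the job is handed in when it is done.

```bash
mkdir -p pics
python3 - <<'E'
from workcell import ctrl
import cv2,numpy as np
np.set_printoptions(precision=3,suppress=True)
for c in("scene","top"):
    im=ctrl.get_image(c); cv2.imwrite(f"pics/{c}0.png",cv2.cvtColor(im,cv2.COLOR_RGB2BGR))
    i=ctrl.camera_info(c); print(c,np.array(i["camera_matrix"]),np.array(i["world_from_camera"]),[k for k in i])
for n in "jar_wide jar_small jar_square jar_long lid_wide lid_small lid_square lid_long goblet".split():
    print(n,[(np.round(d["rect"]).astype(int).tolist(),round(d["score"],2)) for d in ctrl.look_for("top",n)])
o=ctrl.get_obs();print(o, ctrl.hold_point_z)
E
```

```text
scene [[478.854   0.    282.442]
 [  0.    478.854 208.923]
 [  0.      0.      1.   ]] [[  -0.018   -0.519    0.855 1569.027]
 [   1.       0.01     0.027   -2.815]
 [  -0.023    0.855    0.518  688.596]
 [   0.       0.       0.       1.   ]] ['camera_matrix', 'world_from_camera']
top [[527.132   0.    279.051]
 [  0.    527.132 212.585]
 [  0.      0.      1.   ]] [[  -0.006    0.997   -0.08   455.593]
 [  -1.      -0.007   -0.01   -29.48 ]
 [  -0.011    0.08     0.997 1278.005]
 [   0.       0.       0.       1.   ]] ['camera_matrix', 'world_from_camera']
jar_wide [([390, 278, 437, 321], 0.63)]
jar_small [([106, 204, 138, 231], 0.93), ([304, 239, 343, 281], 0.68), ([96, 150, 130, 179], 0.56)]
jar_square [([305, 235, 348, 281], 0.76)]
jar_long [([293, 140, 343, 197], 0.97)]
lid_wide [([194, 238, 241, 281], 0.8), ([127, 282, 152, 311], 0.6)]
lid_small [([122, 281, 149, 312], 0.67), ([305, 237, 346, 281], 0.6)]
lid_square [([196, 150, 245, 196], 0.81)]
lid_long [([398, 178, 436, 231], 0.95), ([426, 111, 479, 166], 0.92)]
goblet [([263, 193, 290, 217], 0.92)]
{'t': 0.55, 'qpos': array([ 1.181,  0.423,  1.63 ,  0.   ,  1.089, -0.019]), 'qvel': array([-0.002, -0.001,  0.   , -0.   ,  0.002, -0.002]), 'joint_torque': array([ -0.002, -54.422, -27.388,   0.064,   0.017,  -0.   ]), 'ee_pos': array([226.454, 582.506, 222.663]), 'orientation': array([-0.579, -3.088,  0.   ]), 'ft_force': array([-1.224,  0.033,  0.614]), 'moment': array([-0.047,  0.003, -0.01 ]), 'grasp_force': 0.0, 'width': 87.97004165819358} 18.700000000000003
```

View pics/top0.png

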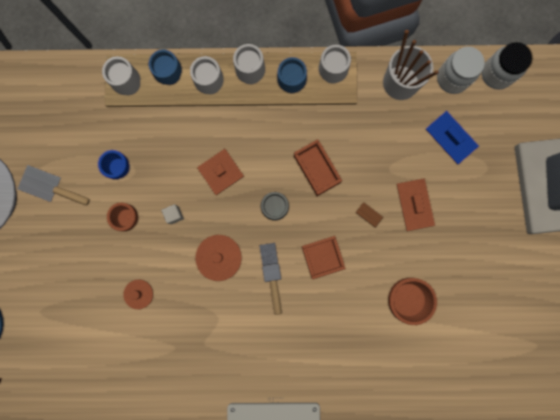

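View pics/scene0.png

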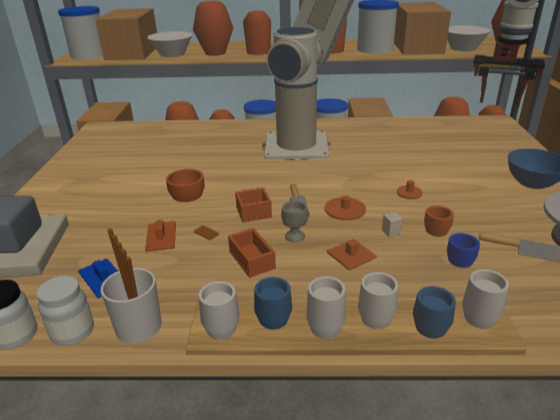

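```bash
cat > fit.py <<'E'
import cv2,numpy as np
from workcell import ctrl
from scipy.optimize import minimize
S=4
def project(c,P):
    i=ctrl.camera_info(c);T=np.linalg.inv(np.array(i["world_from_camera"]));K=np.array(i["camera_matrix"])
    p=np.atleast_2d(P)@T[:3,:3].T+T[:3,3]; p=p*[1,-1,-1]; q=p@K.T
    return q[:,:2]/q[:,2:]
def ray(c,uv,z):
    i=ctrl.camera_info(c);M=np.array(i["world_from_camera"]);K=np.array(i["camera_matrix"])
    d=M[:3,:3]@(np.linalg.inv(K)@[uv[0],uv[1],1]*[1,-1,-1]); return M[:3,3]+d*(z-M[2,3])/d[2]
def outline(a,b,rnd,z):
    if rnd: t=np.linspace(0,2*np.pi,60,endpoint=False); return np.c_[a/2*np.cos(t),a/2*np.sin(t),0*t+z]
    return np.array([[a/2,b/2,z],[-a/2,b/2,z],[-a/2,-b/2,z],[a/2,-b/2,z]])
# name: outlines (a,b,round,z), approx top pixel
G=dict(jar_wide=([(108,108,1,60),(70,70,1,0)],(413,301)),jar_small=([(68,68,1,56),(45,45,1,0)],(122,217)),
 jar_square=([(82,82,0,52),(82,82,0,0)],(323,257)),jar_long=([(116,68,0,48),(116,68,0,0)],(317,168)),
 lid_wide=([(112,112,1,15),(112,112,1,7),(24,24,1,45)],(218,258)),lid_small=([(72,72,1,15),(72,72,1,7),(22,22,1,45)],(138,294)),
 lid_square=([(84,84,0,15),(84,84,0,7),(22,22,0,45)],(220,172)),lid_long=([(118,70,0,15),(118,70,0,7),(44,18,0,45)],(416,205)))
def mask(im):
    big=cv2.resize(im,None,fx=S,fy=S,interpolation=cv2.INTER_CUBIC)
    h=cv2.cvtColor(big,cv2.COLOR_RGB2HSV); m=((h[...,0]<9)|(h[...,0]>172))&(h[...,1]>130)&(h[...,2]>40)
    return m.astype(np.uint8)
def place(o,p):
    c,s=np.cos(p[2]),np.sin(p[2]); return outline(*o)@np.array([[c,s,0],[-s,c,0],[0,0,1]])+[p[0],p[1],p[3] if len(p)>3 else 0]
def topx(P,c): return np.round((project(c,P)+.5)*S*16-8).astype(np.int32)
def fit(n,cam,im,z0=0,px=None):
    os,uv=G[n]; uv=px or uv; M=mask(im); _,L,st,_=cv2.connectedComponentsWithStats(M)
    sub=L[int(uv[1]*S)-60:int(uv[1]*S)+60,int(uv[0]*S)-60:int(uv[0]*S)+60]; k=np.bincount(sub[sub>0]).argmax()
    B=(L==k).astype(np.uint8); cs,_=cv2.findContours(B,cv2.RETR_EXTERNAL,cv2.CHAIN_APPROX_NONE); cv2.drawContours(B,cs,-1,1,-1)
    g=ray(cam,uv,z0+os[0][3])
    def cost(p):
        m=np.zeros_like(B)
        # union of convex pieces: plate/jar prism hull, knob hull
        parts=[np.vstack([place(o,[*p,z0]) for o in os[:2]])]
        if len(os)>2: parts.append(np.vstack([place(os[2],[*p,z0]),place((*os[2][:3],15),[*p,z0])]))
        for P in parts: cv2.fillConvexPoly(m,cv2.convexHull(topx(P,cam)),1,shift=4)
        return -(m&B).sum()/(m|B).sum()
    best=None
    for y in ([0] if os[0][2] else np.arange(0,np.pi/(2 if os[0][0]==os[0][1] else 1),.3)):
        r=minimize(cost,[g[0],g[1],y],method="Nelder-Mead",options=dict(initial_simplex=np.array([g[0],g[1],y])+np.array([[0,0,0],[12,0,0],[0,12,0],[0,0,.2]]),xatol=.1,fatol=1e-4,maxiter=90))
        if best is None or r.fun<best.fun: best=r
    return best.x,-best.fun
E
cat > run1.py <<'E'
from fit import *
im=ctrl.get_image("top"); vis=cv2.cvtColor(cv2.resize(im,None,fx=S,fy=S,interpolation=cv2.INTER_CUBIC),cv2.COLOR_RGB2BGR)
for n in G:
    x,f=fit(n,"top",im); print(n,np.round(x,3),round(f,3))
    for o in G[n][0]: cv2.polylines(vis,[topx(place(o,x),"top")],True,(255,255,0),1,shift=4)
cv2.imwrite("pics/fitL.png",vis[480:1360,380:1800][::1]); cv2.imwrite("pics/a.png",vis[540:1140,1150:1790]);cv2.imwrite("pics/fit.png",cv2.resize(vis[520:1340,380:1800],(800,462),interpolation=cv2.INTER_AREA))
for n,uv in(("goblet",(275,206)),("block",(172,214)),):
    print(n,ray("top",uv,88 if n=="goblet" else 20))
E
python3 run1.py
```

```text
jar_wide [ 3.25115e+02 -3.09472e+02  2.00000e-01] -0.0
jar_small [5.22129e+02 3.89182e+02 6.70000e-02] -0.0
jar_square [ 466.341 -198.188    0.533] -0.0
jar_long [ 691.276 -187.027    0.733] -0.0
lid_wide [4.0932e+02 1.6993e+02 6.7000e-02] -0.0
lid_small [3.41065e+02 3.32386e+02 2.00000e-01] -0.0
lid_square [ 5.94174e+02  1.27853e+02 -1.96000e-01] -0.0fit.py:38: RuntimeWarning: overflow encountered in scalar negative
  return -(m&B).sum()/(m|B).sum()
Traceback (most recent call last):
  File "run1.py", line 4, in <module>
    x,f=fit(n,"top",im); print(n,np.round(x,3),round(f,3))
        ~~~^^^^^^^^^^^^
  File "fit.py", line 41, in fit
    r=minimize(cost,[g[0],g[1],y],method="Nelder-Mead",options=dict(initial_simplex=np.array([g[0],g[1],y])+np.array([[0,0,0],[12,0,0],[0,12,0],[0,0,.2]]),xatol=.1,fatol=1e-4,maxiter=90))
  File "fit.py", line 37, in cost
    for P in parts: cv2.fillConvexPoly(m,cv2.convexHull(topx(P,cam)),1,shift=4)
                                                        ~~~~^^^^^^^
  File "fit.py", line 26, in topx
    def topx(P,c): return np.round((project(c,P)+.5)*S*16-8).astype(np.int32)
                                    ~~~~~~~^^^^^
  File "fit.py", line 6, in project
    i=ctrl.camera_info(c);T=np.linalg.inv(np.array(i["world_from_camera"]));K=np.array(i["camera_matrix"])
ValueError: time passes only in moves, steps and waits
```

Unsigned overflow in the cost, and camera_info must be cached; fixing both.

```bash
sed -i 's|return -(m&B).sum()/(m.B).sum()|return -float((m\&B).sum())/float((m\|B).sum())|; s|i=ctrl.camera_info(c)|i=info(c)|; s|^S=4|import functools\ninfo=functools.lru_cache(None)(ctrl.camera_info)\nS=4|' fit.py
time python3 run1.py
```

```text
jar_wide [ 427.621 -351.49    -0.842] 0.002
jar_small [ 5.66129e+02  3.42516e+02 -2.20000e-02] 0.008
jar_square [465.838 -77.111   0.857] 0.001
jar_long [607.821 -75.301   2.664] 0.002
lid_wide [ 4.80857e+02  1.14757e+02 -3.80000e-02] 0.005
lid_small [ 4.11483e+02  3.11167e+02 -2.45000e-01] 0.005
lid_square [664.554 100.409   0.722] 0.005
lid_long [ 559.884 -325.873    1.825] 0.002
goblet [566.37606215  -8.31334133  88.        ]
block [555.18588262 240.12926849  20.        ]
real	0m17.401s
user	0m17.406s
sys	0m0.736s
```

View pics/fit.png

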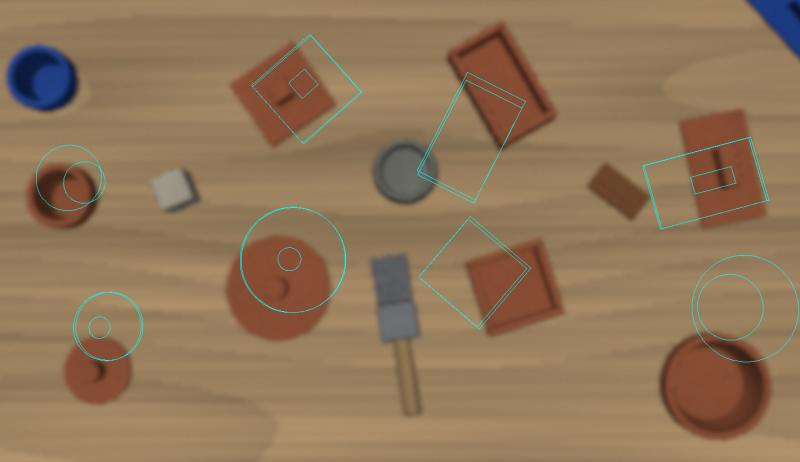

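View pics/a.png

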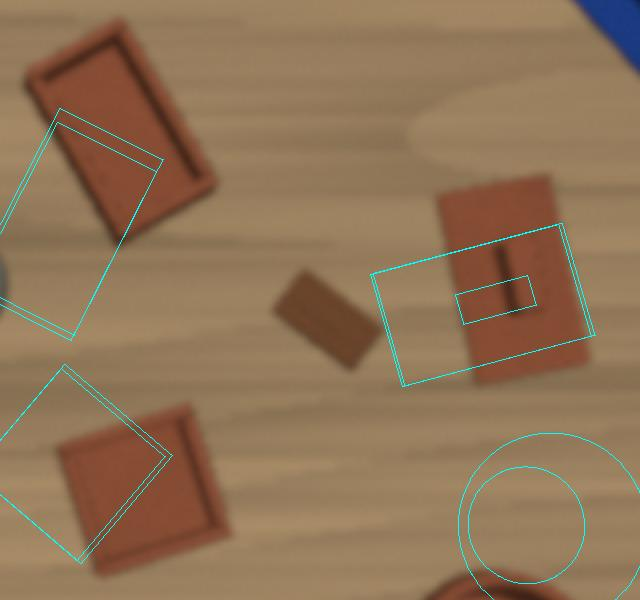

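Run:
```python
import cv2,numpy as np
h=cv2.cvtColor(cv2.imread("pics/top0.png"),cv2.COLOR_BGR2HSV)
for n,u in dict(lid=(230,250),lid2=(210,175),jar=(410,298),jwall=(428,310),wood=(180,240),wood2=(370,290),block=(368,215),shadow=(347,165),inner=(330,165),jl=(315,160)).items(): print(n,h[u[1],u[0]])
```

```text
lid [  9 157 138]
lid2 [  9 156 136]
jar [  9 156 134]
jwall [  9 161  90]
wood [ 17  98 140]
wood2 [ 17  98 156]
block [ 12 151 103]
shadow [ 17 100 156]
inner [  9 158 105]
jl [  9 158 136]
```

```bash
sed -i 's|h\[...,0\]<9)|h[...,0]<13)|; s|1\]>130)|1]>126)|; s|2\]>40)|2]>25)|' fit.py
python3 run1.py
```

```text
jar_wide [ 3.49638e+02 -3.19996e+02  8.60000e-02] 0.97
jar_small [5.47811e+02 3.51539e+02 8.50000e-02] 0.964
jar_square [ 4.50817e+02 -1.18931e+02  3.05000e-01] 0.946
jar_long [ 664.722 -107.951    3.641] 0.924
lid_wide [ 4.50924e+02  1.30234e+02 -5.40000e-02] 0.953
lid_small [3.64814e+02 3.20707e+02 1.47000e-01] 0.912
lid_square [659.11  126.429   2.157] 0.943
lid_long [ 575.126 -344.648    3.326] 0.94
goblet [566.37606215  -8.31334133  88.        ]
block [555.18588262 240.12926849  20.        ]
```

View pics/fit.png

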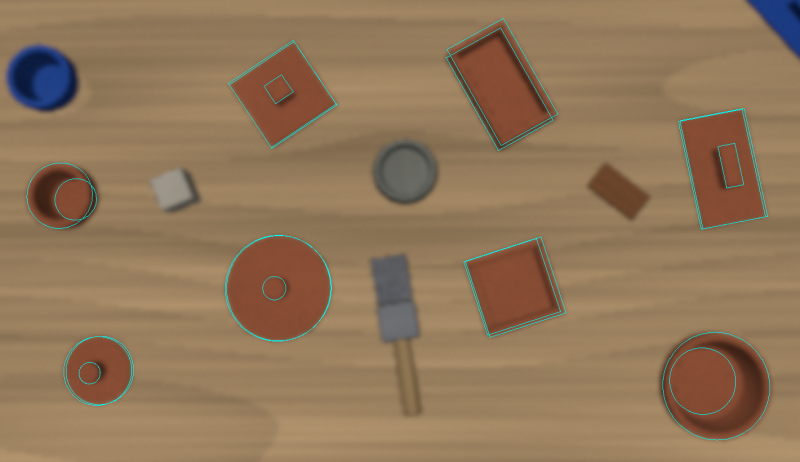

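```bash
cat > d.py <<'E'
import sys,numpy as np
from scipy.spatial.transform import Rotation as R
from workcell import ctrl
o=ctrl.get_obs(); r=R.from_rotvec(o["orientation"]); M=r.as_matrix()
x,y,z,phi=map(float,sys.argv[1:])
c,s=np.cos(phi),np.sin(phi)
T=np.array([[-s,c,0],[c,s,0],[0,0,-1]]).T
print("t",round(o["t"],2),"trans",np.round(M.T@(np.array([x,y,z])-o["ee_pos"]),1),"ang",np.round((r.inv()*R.from_matrix(T)).as_rotvec(),3),"pos",o["ee_pos"].round(1))
E
python3 d.py 365 321 100 0
```

```text
t 0.7 trans [-223.9 -193.5  122.7] ang [0.  0.  1.2] pos [226.5 582.5 222.7]
```

```bash
python3 -m creep '[{"translation":[-30,-26,15],"angular":[0,0,0.18],"jaw":1},{"translation":[-70,-60,40],"angular":[0,0,0.36],"jaw":1},{"translation":[-110,-95,60],"angular":[0,0,0.54],"jaw":1},{"translation":[-150,-130,80],"angular":[0,0,0.72],"jaw":1},{"translation":[-190,-165,100],"angular":[0,0,0.9],"jaw":1},{"translation":[-215,-186,115],"angular":[0,0,1.08],"jaw":1},{"translation":[-224,-193.5,123],"angular":[0,0,1.2],"jaw":1},{"translation":[-224,-193.5,123],"angular":[0,0,1.2],"jaw":1}]'; python3 d.py 365 321 19 0
```

```text
t: 1.7
ee_pos: [365.3, 320.2, 99.3]
orientation: [-2.222, -2.221, 0.002]
ft_force: [-0.4, -0.1, -0.8]
width: 87.8
grasp_force: 0.0
t 1.7 trans [ 0.9 -0.2 80.3] ang [-0.001  0.001 -0.001] pos [365.3 320.2  99.3]
```

Tool axes now: x = world y, y = world x, z = down. Descend, then close.

```bash
python3 -m creep '[{"translation":[0,0,25],"angular":[0,0,0],"jaw":0.6},{"translation":[0.5,0,50],"angular":[0,0,0],"jaw":0.6},{"translation":[0.5,0,70],"angular":[0,0,0],"jaw":0.6},{"translation":[0.5,0,80],"angular":[0,0,0],"jaw":0.6},{"translation":[0.5,0,80],"angular":[0,0,0],"jaw":0.6},{"translation":[0.5,0,80],"angular":[0,0,0],"jaw":0},{"translation":[0.5,0,80],"angular":[0,0,0],"jaw":0},{"translation":[0.5,0,80],"angular":[0,0,0],"jaw":0}]'
```

```text
t: 2.7
ee_pos: [365.3, 321.7, 20.2]
orientation: [2.221, 2.221, 0.001]
ft_force: [0.5, 0.2, -0.5]
width: 26.2
grasp_force: 0.0
```

```bash
python3 -m creep '[{"translation":[0,0,0],"angular":[0,0,0],"jaw":0},{"translation":[0,0,0],"angular":[0,0,0],"jaw":0},{"translation":[0,0,0],"angular":[0,0,0],"jaw":0},{"translation":[0,0,-10],"angular":[0,0,0],"jaw":0},{"translation":[0,0,-30],"angular":[0,0,0],"jaw":0},{"translation":[0,0,-60],"angular":[0,0,0],"jaw":0},{"translation":[0,0,-90],"angular":[0,0,0],"jaw":0},{"translation":[0,0,-90],"angular":[0,0,0],"jaw":0}]'; python3 d.py 548 351.5 100 0
```

```text
t: 3.7
ee_pos: [366.2, 322.4, 111.7]
orientation: [2.221, 2.221, 0.007]
ft_force: [-0.1, 0.7, -1.5]
width: 21.5
grasp_force: 30.0
t 3.7 trans [ 29.  181.8  12.4] ang [ 0.003 -0.003 -0.   ] pos [366.2 322.4 111.7]
```

```bash
python3 -m creep '[{"translation":[4,20,0],"angular":[0,0,0],"jaw":0},{"translation":[10,60,0],"angular":[0,0,0],"jaw":0},{"translation":[17,105,0],"angular":[0,0,0],"jaw":0},{"translation":[25,150,0],"angular":[0,0,0],"jaw":0},{"translation":[29,175,0],"angular":[0,0,0],"jaw":0},{"translation":[30,182,8],"angular":[0,0,0],"jaw":0},{"translation":[30,182,14],"angular":[0,0,0],"jaw":0},{"translation":[30,182,14],"angular":[0,0,0],"jaw":0}]'; python3 d.py 548 352.3 71 0
python3 - <<'E'
from fit import *
im=ctrl.get_image("scene");cv2.imwrite("pics/s1.png",cv2.cvtColor(cv2.resize(im[120:290,340:560],None,fx=3,fy=3,interpolation=cv2.INTER_CUBIC),cv2.COLOR_RGB2BGR))
E
```

```text
t: 4.7
ee_pos: [545.1, 350.8, 94.3]
orientation: [-2.22, -2.221, 0.005]
ft_force: [-1.1, -0.1, -0.0]
width: 21.4
grasp_force: 30.0
t 4.7 trans [ 1.5  3.  23.2] ang [-0.003  0.002  0.   ] pos [545.1 350.8  94.3]
```

View pics/s1.png

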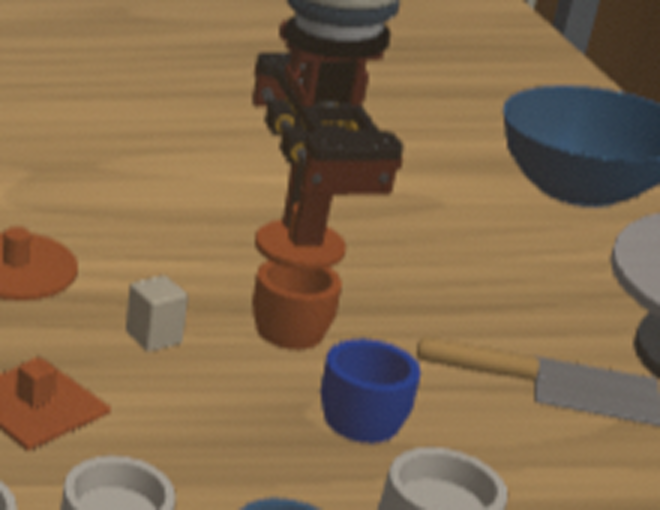

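```bash
python3 -m creep '[{"translation":[0.5,0.5,0],"angular":[0,0,0],"jaw":0},{"translation":[0.5,0.5,5],"angular":[0,0,0],"jaw":0},{"translation":[0.5,0.5,10],"angular":[0,0,0],"jaw":0},{"translation":[0.5,0.5,14],"angular":[0,0,0],"jaw":0},{"translation":[0.5,0.5,18],"angular":[0,0,0],"jaw":0},{"translation":[0.5,0.5,21],"angular":[0,0,0],"jaw":0},{"translation":[0.5,0.5,23],"angular":[0,0,0],"jaw":0},{"translation":[0.5,0.5,23],"angular":[0,0,0],"jaw":0}]'; python3 d.py 548 352.3 69 0
```

```text
t: 5.75
ee_pos: [547.6, 352.0, 72.5]
orientation: [-2.221, -2.221, 0.0]
ft_force: [0.3, 0.1, -1.0]
width: 21.4
grasp_force: 30.0
t 5.75 trans [0.3 0.4 3.5] ang [-0.  0. -0.] pos [547.6 352.   72.5]
```

```bash
python3 -m creep '[{"translation":[0,0,1],"angular":[0,0,0],"jaw":0},{"translation":[0,0,2],"angular":[0,0,0],"jaw":0},{"translation":[0,0,3],"angular":[0,0,0],"jaw":0},{"translation":[0,0,3.5],"angular":[0,0,0],"jaw":0},{"translation":[0,0,3.8],"angular":[0,0,0],"jaw":0},{"translation":[0,0,3.8],"angular":[0,0,0],"jaw":0},{"translation":[0,0,3.8],"angular":[0,0,0],"jaw":0},{"translation":[0,0,3.8],"angular":[0,0,0],"jaw":0}]'
```

```text
t: 6.75
ee_pos: [547.6, 352.0, 69.1]
orientation: [2.221, 2.221, 0.0]
ft_force: [-1.1, -1.6, 3.8]
width: 21.4
grasp_force: 30.0
```

```bash
python3 -m creep '[{"translation":[0,0,0],"angular":[0,0,0],"jaw":0.5},{"translation":[0,0,0],"angular":[0,0,0],"jaw":0.5},{"translation":[0,0,0],"angular":[0,0,0],"jaw":0.5},{"translation":[0,0,-10],"angular":[0,0,0],"jaw":0.5},{"translation":[0,0,-40],"angular":[0,0,0],"jaw":0.5},{"translation":[0,0,-70],"angular":[0,0,0],"jaw":0.5},{"translation":[0,0,-80],"angular":[0,0,0],"jaw":0.5},{"translation":[0,0,-80],"angular":[0,0,0],"jaw":0.5}]';python3 d.py 451 130 80 0
```

```text
t: 7.75
ee_pos: [547.9, 352.2, 149.6]
orientation: [2.221, 2.221, 0.002]
ft_force: [0.1, 0.4, -0.1]
width: 43.9
grasp_force: 0.0
t 7.75 trans [-222.2  -97.    69.3] ang [ 0.001 -0.001 -0.   ] pos [547.9 352.2 149.6]
```

```bash
python3 -m creep '[{"translation":[-20,-9,0],"angular":[0,0,0],"jaw":0.6},{"translation":[-70,-30,0],"angular":[0,0,0],"jaw":0.6},{"translation":[-125,-54,0],"angular":[0,0,0],"jaw":0.6},{"translation":[-180,-78,20],"angular":[0,0,0],"jaw":0.6},{"translation":[-212,-93,45],"angular":[0,0,0],"jaw":0.6},{"translation":[-222,-97,70],"angular":[0,0,0],"jaw":0.6},{"translation":[-222,-97,70],"angular":[0,0,0],"jaw":0.6},{"translation":[-222,-97,70],"angular":[0,0,0],"jaw":0.6}]';python3 d.py 451 130.2 19 0
python3 - <<'E'
from fit import *
im=ctrl.get_image("top"); print(fit("lid_small","top",im,49,(124,215)))
E
```

```text
t: 8.75
ee_pos: [451.0, 130.4, 79.0]
orientation: [-2.221, -2.222, -0.0]
ft_force: [0.0, 0.5, 0.5]
width: 52.4
grasp_force: 0.0
t 8.75 trans [-0.2 -0.  60. ] ang [-0. -0.  0.] pos [451.  130.4  79. ]
(array([5.46217952e+02, 3.50321641e+02, 6.51118133e-02]), np.float64(0.9605314883245538))
```

```bash
python3 -m creep '[{"translation":[0,0,25],"angular":[0,0,0],"jaw":0.5},{"translation":[0,0,50],"angular":[0,0,0],"jaw":0.5},{"translation":[0,0,60],"angular":[0,0,0],"jaw":0.5},{"translation":[0,0,60],"angular":[0,0,0],"jaw":0.2},{"translation":[0,0,60],"angular":[0,0,0],"jaw":0},{"translation":[0,0,60],"angular":[0,0,0],"jaw":0},{"translation":[0,0,60],"angular":[0,0,0],"jaw":0},{"translation":[0,0,60],"angular":[0,0,0],"jaw":0}]'
```

```text
t: 9.8
ee_pos: [451.3, 130.3, 19.7]
orientation: [2.221, 2.221, 0.002]
ft_force: [-0.5, 2.3, 7.1]
width: 23.5
grasp_force: 30.0
```

```bash
python3 -m creep '[{"translation":[0,0,-10],"angular":[0,0,0],"jaw":0},{"translation":[0,0,-35],"angular":[0,0,0],"jaw":0},{"translation":[0,0,-70],"angular":[0,0,0],"jaw":0},{"translation":[-20,-5,-95],"angular":[0,0,0],"jaw":0},{"translation":[-60,-14,-100],"angular":[0,0,0],"jaw":0},{"translation":[-110,-25,-100],"angular":[0,0,0],"jaw":0},{"translation":[-160,-36,-100],"angular":[0,0,0],"jaw":0},{"translation":[-210,-47,-100],"angular":[0,0,0],"jaw":0}]';python3 d.py 350 -320 100 0
```

```text
t: 10.8
ee_pos: [402.9, -81.4, 119.4]
orientation: [2.221, 2.222, 0.0]
ft_force: [0.7, 0.2, -3.1]
width: 23.5
grasp_force: 30.0
t 10.8 trans [-238.6  -53.    19.4] ang [0. 0. 0.] pos [402.9 -81.4 119.4]
```

```bash
python3 -m creep '[{"translation":[-50,-11,0],"angular":[0,0,0],"jaw":0},{"translation":[-100,-22,0],"angular":[0,0,0],"jaw":0},{"translation":[-150,-34,0],"angular":[0,0,0],"jaw":0},{"translation":[-200,-45,0],"angular":[0,0,0],"jaw":0},{"translation":[-228,-51,0],"angular":[0,0,0],"jaw":0},{"translation":[-240,-54,10],"angular":[0,0,0],"jaw":0},{"translation":[-240,-54,20],"angular":[0,0,0],"jaw":0},{"translation":[-240,-54,20],"angular":[0,0,0],"jaw":0}]';python3 d.py 350 -320 73 0
```

```text
t: 11.8
ee_pos: [348.8, -318.1, 97.7]
orientation: [-2.218, -2.22, -0.0]
ft_force: [0.2, 0.2, -2.1]
width: 23.3
grasp_force: 30.0
t 11.8 trans [-1.9  1.2 24.7] ang [-0.002 -0.002  0.001] pos [ 348.8 -318.1   97.7]
```

```bash
python3 -m creep '[{"translation":[0,0.5,2],"angular":[0,0,0],"jaw":0},{"translation":[0,0.5,7],"angular":[0,0,0],"jaw":0},{"translation":[0,0.5,12],"angular":[0,0,0],"jaw":0},{"translation":[0,0.5,16],"angular":[0,0,0],"jaw":0},{"translation":[0,0.5,19],"angular":[0,0,0],"jaw":0},{"translation":[0,0.5,21],"angular":[0,0,0],"jaw":0},{"translation":[0,0.5,21],"angular":[0,0,0],"jaw":0},{"translation":[0,0.5,21],"angular":[0,0,0],"jaw":0}]';python3 d.py 350 -320 72.5 0
```

```text
t: 12.8
ee_pos: [350.2, -320.1, 78.0]
orientation: [2.221, 2.221, -0.0]
ft_force: [0.3, 0.0, -2.9]
width: 23.4
grasp_force: 30.0
t 12.8 trans [ 0.1 -0.2  5.5] ang [ 0.  0. -0.] pos [ 350.2 -320.1   78. ]
```

```bash
python3 -m creep '[{"translation":[0,0,1.5],"angular":[0,0,0],"jaw":0},{"translation":[0,0,3],"angular":[0,0,0],"jaw":0},{"translation":[0,0,4.5],"angular":[0,0,0],"jaw":0},{"translation":[0,0,5.2],"angular":[0,0,0],"jaw":0},{"translation":[0,0,5.7],"angular":[0,0,0],"jaw":0},{"translation":[0,0,5.7],"angular":[0,0,0],"jaw":0},{"translation":[0,0,5.7],"angular":[0,0,0],"jaw":0},{"translation":[0,0,5.7],"angular":[0,0,0],"jaw":0}]'
```

```text
t: 13.8
ee_pos: [350.0, -319.9, 72.6]
orientation: [-2.221, -2.221, 0.0]
ft_force: [-2.0, 1.4, 5.6]
width: 23.8
grasp_force: 30.0
```

```bash
python3 -m creep '[{"translation":[0,0,0],"angular":[0,0,0],"jaw":0.5},{"translation":[0,0,0],"angular":[0,0,0],"jaw":0.5},{"translation":[0,0,0],"angular":[0,0,0],"jaw":0.5},{"translation":[0,0,-10],"angular":[0,0,0],"jaw":0.5},{"translation":[0,0,-30],"angular":[0,0,0],"jaw":0.5},{"translation":[0,0,-50],"angular":[0,0,0.15],"jaw":0.5},{"translation":[0,0,-60],"angular":[0,0,0.3],"jaw":0.5},{"translation":[0,0,-60],"angular":[0,0,0.4],"jaw":0.5}]';python3 d.py 575 -344.6 80 -1.387
python3 - <<'E'
from fit import *
im=ctrl.get_image("top"); print(fit("lid_long","top",im))
E
```

```text
t: 14.8
ee_pos: [350.7, -320.6, 133.8]
orientation: [2.62, 1.729, 0.001]
ft_force: [-0.3, -0.9, 0.5]
width: 43.9
grasp_force: 0.0
t 14.8 trans [ 66.1 215.5  54.2] ang [ 0.003 -0.     0.983] pos [ 350.7 -320.6  133.8]
(array([ 575.74047209, -344.69550978,    3.32633389]), np.float64(0.939378630967416))
```

```bash
python3 -m creep '[{"translation":[5,20,0],"angular":[0,0,0.18],"jaw":0.6},{"translation":[20,68,0],"angular":[0,0,0.36],"jaw":0.6},{"translation":[37,120,0],"angular":[0,0,0.54],"jaw":0.6},{"translation":[52,170,10],"angular":[0,0,0.72],"jaw":0.6},{"translation":[62,203,30],"angular":[0,0,0.88],"jaw":0.6},{"translation":[66,215.5,52],"angular":[0,0,0.983],"jaw":0.6},{"translation":[66,215.5,52],"angular":[0,0,0.983],"jaw":0.6},{"translation":[66,215.5,52],"angular":[0,0,0.983],"jaw":0.6}]';python3 d.py 575.4 -344.6 19 -1.387
```

```text
t: 15.85
ee_pos: [573.8, -343.1, 80.8]
orientation: [-3.127, -0.299, 0.0]
ft_force: [0.4, 0.3, -0.8]
width: 52.9
grasp_force: 0.0
t 15.85 trans [ 1.3  1.8 61.8] ang [-0.     0.     0.007] pos [ 573.8 -343.1   80.8]
```

```bash
python3 -m creep '[{"translation":[1.3,1.8,25],"angular":[0,0,0.005],"jaw":0.5},{"translation":[1.3,1.8,50],"angular":[0,0,0.005],"jaw":0.5},{"translation":[1.3,1.8,61.5],"angular":[0,0,0.005],"jaw":0.5},{"translation":[1.3,1.8,61.5],"angular":[0,0,0.005],"jaw":0.2},{"translation":[1.3,1.8,61.5],"angular":[0,0,0.005],"jaw":0},{"translation":[1.3,1.8,61.5],"angular":[0,0,0.005],"jaw":0},{"translation":[1.3,1.8,61.5],"angular":[0,0,0.005],"jaw":0},{"translation":[1.3,1.8,61.5],"angular":[0,0,0.005],"jaw":0}]';python3 d.py 575.4 -344.6 19 -1.387
```

```text
t: 16.85
ee_pos: [576.5, -345.1, 19.8]
orientation: [3.127, 0.287, 0.002]
ft_force: [-1.0, -0.2, 6.6]
width: 17.4
grasp_force: 30.0
t 16.85 trans [-1.  -0.7  0.8] ang [ 0.001 -0.001 -0.001] pos [ 576.5 -345.1   19.8]
```

```bash
python3 -m creep '[{"translation":[0,0,-10],"angular":[0,0,0],"jaw":0},{"translation":[0,0,-30],"angular":[0,0,0],"jaw":0},{"translation":[0,0,-60],"angular":[0,0,0],"jaw":0},{"translation":[0,0,-80],"angular":[0,0,0],"jaw":0},{"translation":[0,0,-85],"angular":[0,0,-0.1],"jaw":0},{"translation":[0,0,-85],"angular":[0,0,-0.2],"jaw":0},{"translation":[0,0,-85],"angular":[0,0,-0.315],"jaw":0},{"translation":[0,0,-85],"angular":[0,0,-0.315],"jaw":0}]';python3 d.py 665.6 -107.5 85 -1.072
```

```text
t: 17.85
ee_pos: [575.9, -344.6, 104.3]
orientation: [3.045, 0.772, 0.0]
ft_force: [-0.0, 0.4, -1.5]
width: 18.1
grasp_force: 30.0
t 17.85 trans [ 191.8 -165.7   19.3] ang [ 0.    -0.    -0.002] pos [ 575.9 -344.6  104.3]
```

```bash
python3 -m creep '[{"translation":[15,-13,0],"angular":[0,0,0],"jaw":0},{"translation":[50,-43,0],"angular":[0,0,0],"jaw":0},{"translation":[90,-78,0],"angular":[0,0,0],"jaw":0},{"translation":[130,-112,0],"angular":[0,0,0],"jaw":0},{"translation":[165,-142,0],"angular":[0,0,0],"jaw":0},{"translation":[185,-160,5],"angular":[0,0,0],"jaw":0},{"translation":[191.5,-165.5,15],"angular":[0,0,0],"jaw":0},{"translation":[191.5,-165.5,19],"angular":[0,0,0],"jaw":0}]';python3 d.py 665.6 -107.5 61 -1.072
python3 - <<'E'
from fit import *
im=ctrl.get_image("scene");cv2.imwrite("pics/s2.png",cv2.cvtColor(cv2.resize(im[180:310,180:380],None,fx=4,fy=4,interpolation=cv2.INTER_CUBIC),cv2.COLOR_RGB2BGR))
E
```

```text
t: 18.85
ee_pos: [664.5, -107.1, 83.6]
orientation: [-3.044, -0.774, 0.002]
ft_force: [-0.5, 0.1, -1.7]
width: 17.9
grasp_force: 30.0
t 18.85 trans [ 0.8  0.9 22.6] ang [-0.001  0.001 -0.001] pos [ 664.5 -107.1   83.6]
```

View pics/s2.png

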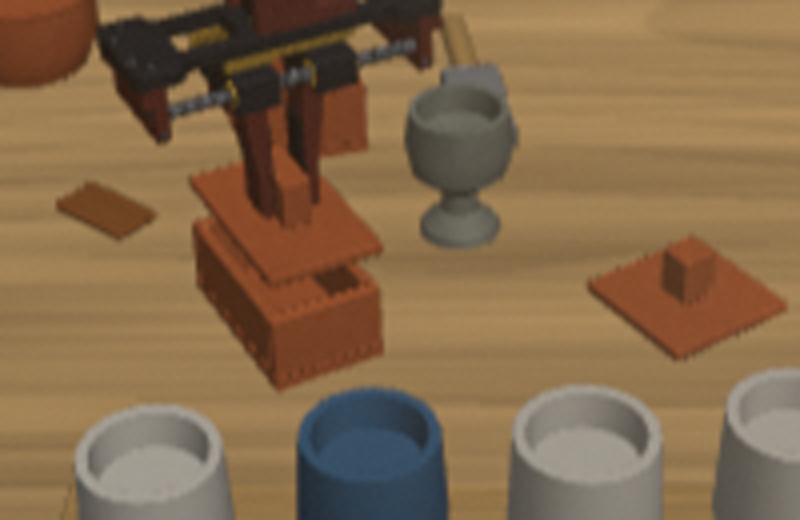

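```bash
python3 -m creep '[{"translation":[0.3,0.3,4],"angular":[0,0,0],"jaw":0},{"translation":[0.3,0.3,9],"angular":[0,0,0],"jaw":0},{"translation":[0.3,0.3,13],"angular":[0,0,0],"jaw":0},{"translation":[0.3,0.3,16],"angular":[0,0,0],"jaw":0},{"translation":[0.3,0.3,18],"angular":[0,0,0],"jaw":0},{"translation":[0.3,0.3,20],"angular":[0,0,0],"jaw":0},{"translation":[0.3,0.3,20],"angular":[0,0,0],"jaw":0},{"translation":[0.3,0.3,20],"angular":[0,0,0],"jaw":0}]';python3 d.py 665.6 -107.5 60.6 -1.072
```

```text
t: 19.9
ee_pos: [665.6, -107.9, 64.8]
orientation: [3.045, 0.774, 0.0]
ft_force: [0.5, 0.4, -1.9]
width: 18.0
grasp_force: 30.0
t 19.9 trans [ 0.1 -0.4  4.2] ang [ 0.    -0.    -0.001] pos [ 665.6 -107.9   64.8]
```

```bash
python3 -m creep '[{"translation":[0,0,1.3],"angular":[0,0,0],"jaw":0},{"translation":[0,0,2.5],"angular":[0,0,0],"jaw":0},{"translation":[0,0,3.5],"angular":[0,0,0],"jaw":0},{"translation":[0,0,4],"angular":[0,0,0],"jaw":0},{"translation":[0,0,4.4],"angular":[0,0,0],"jaw":0},{"translation":[0,0,4.4],"angular":[0,0,0],"jaw":0},{"translation":[0,0,4.4],"angular":[0,0,0],"jaw":0},{"translation":[0,0,4.4],"angular":[0,0,0],"jaw":0}]'
```

```text
t: 20.9
ee_pos: [665.5, -107.9, 60.8]
orientation: [-3.045, -0.774, 0.0]
ft_force: [-2.8, 0.2, 6.0]
width: 17.8
grasp_force: 30.0
```

```bash
python3 -m creep '[{"translation":[0,0,0],"angular":[0,0,0],"jaw":0.5},{"translation":[0,0,0],"angular":[0,0,0],"jaw":0.5},{"translation":[0,0,0],"angular":[0,0,0],"jaw":0.5},{"translation":[0,0,-10],"angular":[0,0,0],"jaw":0.5},{"translation":[0,0,-35],"angular":[0,0,0],"jaw":0.5},{"translation":[0,0,-65],"angular":[0,0,0],"jaw":0.5},{"translation":[0,0,-80],"angular":[0,0,0],"jaw":0.5},{"translation":[0,0,-80],"angular":[0,0,0],"jaw":0.5}]';python3 d.py 659.1 126.4 80 -0.985
```

```text
t: 21.9
ee_pos: [666.3, -108.1, 141.7]
orientation: [3.044, 0.774, 0.004]
ft_force: [-0.2, -0.1, -0.1]
width: 44.0
grasp_force: 0.0
t 21.9 trans [ 105.5 -209.6   61.6] ang [ 0.002 -0.002 -0.088] pos [ 666.3 -108.1  141.7]
```

```bash
python3 -m creep '[{"translation":[10,-20,0],"angular":[0,0,0],"jaw":0.6},{"translation":[35,-68,0],"angular":[0,0,-0.03],"jaw":0.6},{"translation":[60,-120,0],"angular":[0,0,-0.06],"jaw":0.6},{"translation":[85,-170,10],"angular":[0,0,-0.088],"jaw":0.6},{"translation":[100,-200,35],"angular":[0,0,-0.088],"jaw":0.6},{"translation":[105.5,-209.6,60],"angular":[0,0,-0.088],"jaw":0.6},{"translation":[105.5,-209.6,60],"angular":[0,0,-0.088],"jaw":0.6},{"translation":[105.5,-209.6,60],"angular":[0,0,-0.088],"jaw":0.6}]';python3 d.py 659.1 126.4 19 -0.985
python3 - <<'E'
from fit import *
im=ctrl.get_image("top"); print(fit("jar_square","top",im),fit("lid_wide","top",im,53,(413,301)),fit("lid_long","top",im,41,(317,168)))
E
```

```text
t: 22.9
ee_pos: [657.9, 126.8, 80.2]
orientation: [-3.008, -0.907, 0.001]
ft_force: [0.9, 0.0, 0.5]
width: 52.7
grasp_force: 0.0
t 22.9 trans [ 0.8  1.  61.2] ang [-0.     0.001  0.   ] pos [657.9 126.8  80.2]
(array([ 4.50816732e+02, -1.18930841e+02,  3.04833294e-01]), np.float64(0.9453328195742221)) (array([ 3.50692214e+02, -3.18831608e+02,  1.35519583e-01]), np.float64(0.9537441473148351)) (array([ 6.62670011e+02, -1.06975028e+02,  5.05425933e-01]), np.float64(0.9865248802662554))
```

Placed lids read within about 2 mm of their jars. Grasp the square lid.

```bash
python3 -m creep '[{"translation":[0.5,0.7,25],"angular":[0,0,0],"jaw":0.5},{"translation":[0.5,0.7,50],"angular":[0,0,0],"jaw":0.5},{"translation":[0.5,0.7,61],"angular":[0,0,0],"jaw":0.5},{"translation":[0.5,0.7,61],"angular":[0,0,0],"jaw":0.2},{"translation":[0.5,0.7,61],"angular":[0,0,0],"jaw":0},{"translation":[0.5,0.7,61],"angular":[0,0,0],"jaw":0},{"translation":[0.5,0.7,61],"angular":[0,0,0],"jaw":0},{"translation":[0.5,0.7,61],"angular":[0,0,0],"jaw":0}]';python3 d.py 659.1 126.4 19 -0.985
```

```text
t: 23.95
ee_pos: [659.9, 126.3, 20.5]
orientation: [3.007, 0.907, 0.003]
ft_force: [0.4, -0.8, 6.3]
width: 21.7
grasp_force: 30.0
t 23.95 trans [-0.6 -0.5  1.5] ang [ 0.001 -0.002  0.   ] pos [659.9 126.3  20.5]
```

```bash
python3 -m creep '[{"translation":[0,0,-10],"angular":[0,0,0],"jaw":0},{"translation":[0,0,-35],"angular":[0,0,0],"jaw":0},{"translation":[0,0,-75],"angular":[0,0,0],"jaw":0},{"translation":[0,0,-115],"angular":[0,0,0],"jaw":0},{"translation":[0,0,-145],"angular":[0,0,0.1],"jaw":0},{"translation":[0,0,-150],"angular":[0,0,0.2],"jaw":0},{"translation":[0,0,-150],"angular":[0,0,0.281],"jaw":0},{"translation":[0,0,-150],"angular":[0,0,0.281],"jaw":0}]';python3 d.py 451.3 -118.7 85 -1.266
```

```text
t: 24.95
ee_pos: [658.6, 126.4, 169.6]
orientation: [-3.105, -0.478, 0.0]
ft_force: [-0.2, 0.6, -0.8]
width: 21.8
grasp_force: 30.0
t 24.95 trans [-271.5  171.3   84.6] ang [-0.     0.     0.001] pos [658.6 126.4 169.6]
```

```bash
python3 -m creep '[{"translation":[-22,14,0],"angular":[0,0,0],"jaw":0},{"translation":[-65,41,0],"angular":[0,0,0],"jaw":0},{"translation":[-110,69,0],"angular":[0,0,0],"jaw":0},{"translation":[-155,98,0],"angular":[0,0,0],"jaw":0},{"translation":[-200,126,0],"angular":[0,0,0],"jaw":0},{"translation":[-240,151,0],"angular":[0,0,0],"jaw":0},{"translation":[-265,167,0],"angular":[0,0,0],"jaw":0},{"translation":[-271.5,171,10],"angular":[0,0,0],"jaw":0}]';python3 d.py 451.3 -118.7 85 -1.266
```

```text
t: 25.95
ee_pos: [450.7, -119.3, 159.6]
orientation: [3.105, 0.476, 0.002]
ft_force: [0.2, -1.0, -1.6]
width: 21.9
grasp_force: 30.0
t 25.95 trans [ 0.7 -0.5 74.6] ang [ 0.001 -0.001 -0.   ] pos [ 450.7 -119.3  159.6]
```

Seat height is TCP z ≈ 65.5.

```bash
python3 -m creep '[{"translation":[0,0,20],"angular":[0,0,0],"jaw":0},{"translation":[0,0,42],"angular":[0,0,0],"jaw":0},{"translation":[0,0,60],"angular":[0,0,0],"jaw":0},{"translation":[0,0,72],"angular":[0,0,0],"jaw":0},{"translation":[0,0,78],"angular":[0,0,0],"jaw":0},{"translation":[0,0,81],"angular":[0,0,0],"jaw":0},{"translation":[0,0,81],"angular":[0,0,0],"jaw":0},{"translation":[0,0,81],"angular":[0,0,0],"jaw":0}]';python3 d.py 451.3 -118.7 65.3 -1.266;python3 - <<'E'
from fit import *
im=ctrl.get_image("scene");cv2.imwrite("pics/s3.png",cv2.cvtColor(cv2.resize(im[150:250,180:380],None,fx=4,fy=4,interpolation=cv2.INTER_CUBIC),cv2.COLOR_RGB2BGR))
E
```

```text
t: 26.95
ee_pos: [451.7, -118.4, 78.7]
orientation: [3.105, 0.477, 0.001]
ft_force: [-0.2, -0.6, -1.0]
width: 21.8
grasp_force: 30.0
t 26.95 trans [-0.4  0.2 13.4] ang [ 0.001 -0.001  0.   ] pos [ 451.7 -118.4   78.7]
```

View pics/s3.png

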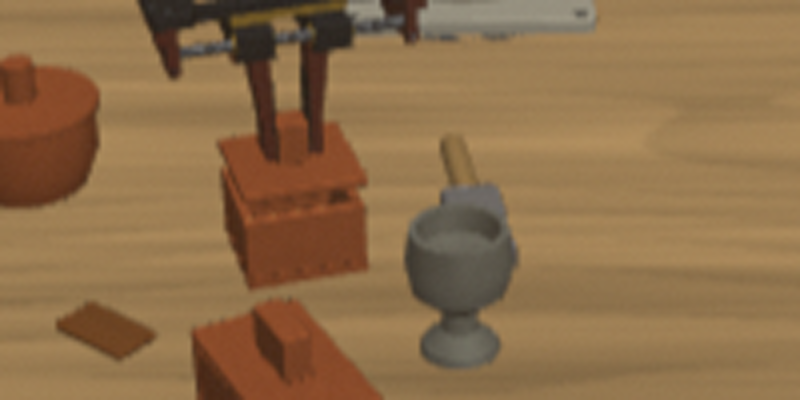

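The square lid hangs squarely over its jar (centre near 295,160 in the crop); wide and long lids are seated flat and the goblet is standing. Lower.

```bash
python3 -m creep '[{"translation":[-0.3,0,3],"angular":[0,0,0],"jaw":0},{"translation":[-0.3,0,6],"angular":[0,0,0],"jaw":0},{"translation":[-0.3,0,8.5],"angular":[0,0,0],"jaw":0},{"translation":[-0.3,0,10.5],"angular":[0,0,0],"jaw":0},{"translation":[-0.3,0,12],"angular":[0,0,0],"jaw":0},{"translation":[-0.3,0,13],"angular":[0,0,0],"jaw":0},{"translation":[-0.3,0,13.6],"angular":[0,0,0],"jaw":0},{"translation":[-0.3,0,13.6],"angular":[0,0,0],"jaw":0}]'
```

```text
t: 28.0
ee_pos: [451.0, -118.4, 65.4]
orientation: [3.105, 0.477, 0.0]
ft_force: [-2.7, -0.3, 10.9]
width: 21.8
grasp_force: 30.0
```

```bash
python3 -m creep '[{"translation":[0,0,0],"angular":[0,0,0],"jaw":0.5},{"translation":[0,0,0],"angular":[0,0,0],"jaw":0.5},{"translation":[0,0,0],"angular":[0,0,0],"jaw":0.5},{"translation":[0,0,-10],"angular":[0,0,0],"jaw":0.5},{"translation":[0,0,-40],"angular":[0,0,0],"jaw":0.5},{"translation":[0,0,-85],"angular":[0,0,0],"jaw":0.5},{"translation":[0,0,-135],"angular":[0,0,0],"jaw":0.5},{"translation":[0,0,-150],"angular":[0,0,0],"jaw":0.5}]'
python3 -m creep '[{"translation":[0,30,-150],"angular":[0,0,0],"jaw":0.5},{"translation":[0,60,-170],"angular":[0,0,0],"jaw":0.5},{"translation":[0,90,-190],"angular":[0,0,0],"jaw":0.5},{"translation":[0,120,-200],"angular":[0,0,0],"jaw":0.5},{"translation":[0,150,-200],"angular":[0,0,0],"jaw":0.5},{"translation":[0,180,-200],"angular":[0,0,0],"jaw":0.5},{"translation":[0,200,-200],"angular":[0,0,0],"jaw":0.5},{"translation":[0,200,-200],"angular":[0,0,0],"jaw":0.5}]'
python3 - <<'E'
from fit import *
im=ctrl.get_image("top")
for n,z,p in(("lid_square",45,(323,257)),("lid_wide",53,(413,301)),("lid_long",41,(317,168)),("lid_small",49,(124,215))): print(n,fit(n,"top",im,z,p))
s=ctrl.get_image("scene")[130:300,130:490]
cv2.imwrite("pics/end.png",cv2.cvtColor(cv2.resize(s,(792,374),interpolation=cv2.INTER_CUBIC),cv2.COLOR_RGB2BGR))
cv2.imwrite("pics/endtop.png",cv2.cvtColor(im,cv2.COLOR_RGB2BGR))
E
```

```text
t: 29.0
ee_pos: [452.5, -118.8, 218.1]
orientation: [3.103, 0.477, 0.008]
ft_force: [-0.4, 0.2, -0.0]
width: 43.7
grasp_force: 0.0
t: 30.0
ee_pos: [510.9, -309.7, 413.6]
orientation: [-3.104, -0.475, 0.002]
ft_force: [0.7, 0.3, -0.1]
width: 44.1
grasp_force: 0.0
lid_square (array([ 4.49962002e+02, -1.18548957e+02,  3.14996905e-01]), np.float64(0.952729785763649))
lid_wide (array([ 3.50974784e+02, -3.17196117e+02,  1.72367357e-01]), np.float64(0.7027171520221398))
lid_long (array([ 662.64261207, -107.07274835,    3.64736861]), np.float64(0.9866196326480964))
lid_small (array([5.46190808e+02, 3.50295791e+02, 6.29190503e-02]), np.float64(0.9598649073201382))
```

View pics/end.png

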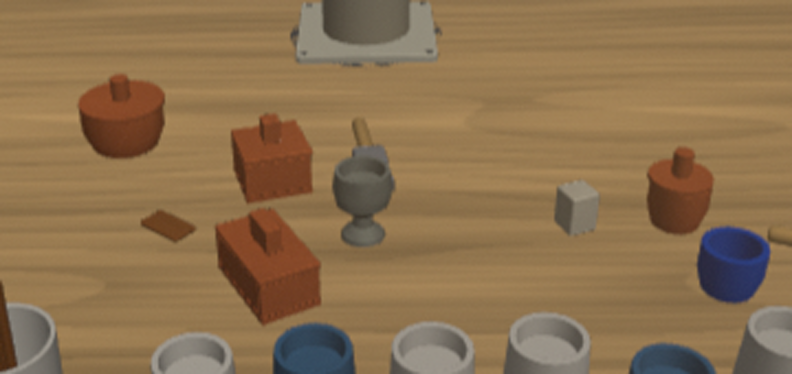

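All four lids are seated flat on their jars (crop centres near (122,115), (270,155), (268,260) and (680,190)). The goblet at (362,200) stands upright and untouched. Handing in.

```bash
python3 -c "
from workcell import ctrl
print(ctrl.close_job())"
```

```text
the job is handed in; nothing more can be done
None
```

All four lids sit flat on their own jars, about 2 mm off centre or less by the top camera; the goblet still stands where it was, and I handed the job in at about 30 s of the 115 s (no verdict came back).

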